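# Swing the chuck key down and hang it in its holder

### The arm

A 7-joint arm with a two-finger parallel gripper is mounted at the origin on the work surface. World frame = base frame: x ahead of the robot, y to its left, z up, the work surface at z = 0. Lengths are in m, angles in degrees, forces in N, time in s.
With the tool pointing down it reaches from about 0.4 to 0.85 m from the base axis. Payload 10.4 kg.
Tool frame: the origin (TCP) lies midway between the tips of the shut fingers; the grasp point (between the pads) lies 19 mm behind it; z points along the fingers, y is the direction in which the jaws open and shut (so a half turn about z gives the same grasp; the last joint's range is limited). The gripper opens to 87 mm and grips with 3 to 60 N. Pads are 19 mm wide; open, the fingers measure 117 mm over their backs; the gripper's body (75 mm by 190 mm) begins 51 mm behind the grasp point.
Start: joints at [-74.519, 19.034, -3.707, 83.658, 1.238, 77.344, -5.071], TCP at [0.18, 0.598, 0.223] pointing down, gripper open.
Joint ranges: [-148.97, 148.97], [-28.65, 121.19], [-84.17, 76.75], [9.2, 138.47], [-72.65, 252.65], [3.7, 117.97], [-149.18, 149.18]. Speed limits (degrees/s): [127.2, 127.2, 159.86, 159.86, 180, 180, 180].

### API

Orientations are given as [roll, pitch, yaw] about the fixed x, y, z axes, in that order (R = Rz(yaw) Ry(pitch) Rx(roll)).
In Python, from rig import state, grab_frame, calibration, hand_in, cut_out gives the robot as it stands.
- The arm moves only by the tool apply_moves, never from a script. Its argument "increments" is a list of rows, each a list of 7 numbers: the shift along the tool's x, y, z each as a share of 200 mm, from -1 to 1, then the turn, a rotation vector about the tool's x, y, z each as a share of 45 degrees, from -1 to 1, then the gripper's target within -1 to 1 (fully open at 1, half-way at 0, shut at -1). In form: [[dx, dy, dz, rx, ry, rz, jaw], ...]. A call has 1 to 8 rows; each row is the pose to reach, as a shift and turn from the pose measured when the call began, along the tool's axes at that moment; what a row does not reach only later rows make up. A row lasts 1/10 s, in which the tool goes at most 50 mm and 8.59 degrees, less where a joint would pass 70% of its speed; a pose out of reach is approached as far as the arm can. A call with a number of a shift or a turn outside -1 to 1 is refused whole. A call with a gripper value outside its range is refused whole. The fingers move at their own pace and stop on an object; "newtons" is the grip in N (left out, the last holds). Time passes only in rows, so rows that repeat a pose let the fingers close. It gives the time, the measured TCP pose, the force and the opening at its end, in the units of the state.
- state(): the state, without advancing time (a new reading comes with each control period).
- grab_frame(name): name is "scene" or "top" or "wrist"; returns (picture, depth): 420x560x3 uint8, blue, green, red; 420x560 float32, m along the optical axis (not along the pixel's ray), 0 where there is no reading.
- calibration(name): a dict with "fx", "fy", "cx", "cy" (pixels), "k1" (the pictures are not rectified: a ray, as slopes to the right and down, at radius r is drawn at 1 + k1 r^2 times it, then the intrinsics apply), "pose" (4x4, takes a point from camera to world coordinates); the wrist camera has in their place "tool_from_camera" (4x4, takes a point from camera to tool coordinates, whose origin is the TCP and whose axes are the flange's). Camera axes: x right, y down, z forward; pixel columns grow to the right and rows downward; lengths in m; the calibration is good to about 2 mm. A picture is of the moment at which its call begins: read the wrist's pose just before it. calibration takes no time and is no camera call.
- hand_in(): hands the job in, once; it reports no verdict.
Trained networks look in the newest picture that a camera, given by its name, has taken for a name from the list of things; names that differ only in an ending like _2 or _b are one class to them, and where a whole thing is asked for, a point or a joint stands for the part that bears it (a point fixed in the world has none). Each returns a list of dicts, best first, with "confidence" (0 to 1); they miss things now and then, are a little off and sometimes report something else, mostly with a low value. They report only what shows in the picture. A call takes as long as a camera call. They do not tell look-alikes from the thing itself.
- cut_out(camera, name): "region" (420x560 bool, what is visible of it) and "position" ([column, row] in pixels, amid what is visible of it).
The state is a dict: "time_s": time; "joints": joint angles; "joint_vel": joint speeds; "joint_torque": joint torques, N m; "position": TCP position; "ee_rot": TCP orientation; "force": force on the tool from outside, world axes, zero at the start; "wrist_torque": the same for the moment, N m; "finger_gap": opening from 0.0 (shut) to 1.0 (fully open).
Only numpy, scipy, OpenCV 4.12 (cv2) and the standard library are available. Lean on these libraries where they do the work, as an engineer would, in place of code of your own. Each camera call takes 0.05 s, during which the arm holds its last target.

### The job

Put the lathe's T-handled chuck key away: pick it up by the two ends of its crossbar, ease the grip in the air so that the shank swings down until it hangs plumb between the fingers, and tighten again. Then bring it over the green holder, gently lower the shank between the two cheeks until the crossbar rests in both notches, only then let go, and move away; leave the bowl, the turned blank and the gouge where they are.

Things in the scene. Friction and masses are not known exactly. Their poses are not given: they have to be found in the camera images.
- key: Steel T-handled chuck key, 200 to 300 g, lying flat on the bench, all 18 mm thick. Origin: middle of the crossbar, on its axis. y: along the crossbar, 60 mm end to end. x: along the 12 mm shank, which leaves the crossbar on the +x side only and ends in a dark round socket 18 mm in diameter, 90 to 115 mm from the origin. Same if turned half round its shank; centre of mass about 50 mm along x.
- key_tip (a point): Centre of the socket's end face of the key, on the shank axis, 115 mm from the crossbar axis.
- holder: Fixed key holder: grey foot 120 x 100 x 8 mm (x, y, z) with two upright green cheeks 66 mm long (x) and 5 mm thick, standing 14 to 19 mm either side of the middle in y, notched on top. Origin: centre of the foot's underside. The crossbar goes across both cheeks along the holder's y (either way round), its ends jutting 11 mm beyond them. Beside the cheeks there is only the foot.
- holder_seat (a point): Midway between the two notches, 135 mm above the bench: the crossbar's middle lies here when the key hangs home. The notches are V-shaped with a flat floor 130 mm above the bench, 11 mm long (x), and flanks that open to 30 mm at the cheek tops, 149 mm up.
- bowl: Small turned wooden bowl, 100 mm across and 45 mm high, bystander. Origin: centre of its underside.
- blank: Turned wooden blank, 68 mm across and 50 mm high, bystander. Origin: centre of its underside.
- gouge: Turning gouge lying on the bench, 320 mm long along its x axis (wooden handle from -150 to 30 mm, steel blade from 30 to 170 mm), 24 mm high, bystander. Origin: on the bench under the handle's front part.
- key_end (a point): Middle of the crossbar's flat +y end face, 30 mm from the key's origin; both ends alike. Bar and end faces are 10 mm in diameter, with a dark 18 mm collar 22 to 26 mm from the middle. Squeezed end to end with 40 N the key keeps its angle; at about 3 to 12 N it turns about the crossbar by its weight but does not fall; the lighter the grip, the nearer to plumb (at 3 N within about 10 degrees).
- holder_well (a point): Centre of the well that the shank goes down, 115 mm above the bench, level with the upper edges of the front and back straps that join the cheeks. Straps: 65 to 115 mm above the bench, 4 mm thick, 31 mm either side in x. The well is 58 mm (x) by 28 mm (y), open at the top and below.
Not all that is in view belongs to the job. Of the things like the key, leave any that is turquoise; of the rest the larger one is meant.

How it is judged (in metres and radians):
On the way, in this order (a step that is already met when the one before it is completed fails the run):
1. the key hangs in the fingers in free air, shank down within 15 degrees of plumb, touching neither holder nor bench (angle between key's own x axis and vertical above 2.88 rad and contact force between key and the fingers above 0.5 N and height (world z) of key_tip above 0.02 m and contact force between key and holder below 0.01 N and angular speed of key below 1 rad/s), for 0.3 s.
2. the crossbar rests in both notches, shank down, while the fingers still hold it (distance between key and holder_seat below 0.01 m and angle between key's own x axis and vertical above 2.88 rad and contact force between key and the fingers above 0.5 N and contact force between key and holder above 0.3 N), for 0.1 s.
At the end, for the whole second after the job is handed in: the key hangs in the holder, released and at rest: crossbar middle within 10 mm of the seat point and 4 mm of its height, crossbar along the holder's y axis within 0.2 rad, shank down within 10 degrees of plumb; bowl, blank and gouge within 20 mm of where they were (distance between key and holder_seat below 0.01 m and z of key in the frame of holder between 0.131 and 0.139 m and angle between the y axis of key and the y axis of holder, either way round below 0.2 rad and angle between key's own x axis and vertical above 2.96 rad and linear speed of key below 0.03 m/s and distance of each of bowl, blank, gouge from where it was at the start of the episode below 0.02 m); the robot touches nothing.
It fails at once if a bystander is moved more than 30 mm (distance of any of bowl, blank, gouge from where it was at the start of the episode above 0.03 m).
It fails at once if the holder is hit or pressed with more than 25 N (contact force between any of key, the arm and holder above 25 N).
It also fails if it takes over 58 s, if anything falls off the work surface, if the arm or the gripper's body presses on something with over 40 N, if the wrist force passes 120 N, or if a joint passes its speed limit or range.

## Working session

There is one attempt and no reset: what is moved stays moved. The work goes in short steps, Python scripts to look and compute and a tool call to move; the robot and the scene stay as the last step left them, time stands still between calls to the robot, and variables do not carry over. Pictures are saved under pics/ and viewed, and the job is handed in when it is done.

Besides the shell and the picture viewer there is one more tool, called after "Call:" as name(argument=value, ...) on one line, values as JSON. apply_moves: Moves the arm, as the interface text tells. Shift numbers are shares of 200 mm and turn numbers shares of 45 degrees, none past 1 either way. Its arguments: {"type":"object","properties":{"increments":{"type":"array","items":{"type":"array","items":{"type":"number"}}},"newtons":{"type":"number"}},"required":["increments"]}

```bash
ls; mkdir -p pics; python3 - <<'E'
from rig import *
import cv2
print(state())
for n in("scene","top","wrist"):
    im,d=grab_frame(n); cv2.imwrite(f"pics/a_{n}.png",im)
    c=calibration(n); print(n,c)
E
```

```text
pics
{'time_s': 0.0, 'joints': array([-74.51799215,  19.07085409,  -3.70612786,  83.70614046,
         1.23852495,  77.34553584,  -5.07233202]), 'joint_vel': array([ 0.08007754, -0.00274142,  0.03484131, -0.00761205, -0.02710712,
       -0.00601477, -0.07845962]), 'joint_torque': array([-5.92360830e-04, -6.23257613e+01,  2.42740178e-02, -3.89897525e+01,
       -6.13807468e-02,  3.96725116e-02,  1.41967926e-04]), 'position': array([0.18030907, 0.59800635, 0.22176501]), 'ee_rot': array([-1.79917504e+02,  5.18132861e-03,  1.63222012e+02]), 'force': array([-0.86538937,  0.49717252, -0.37122305]), 'wrist_torque': array([-0.01811643, -0.00330874,  0.00140379]), 'finger_gap': 0.9993884837324645}
scene {'fx': 479.3950134708682, 'fy': 479.3950134708682, 'cx': 287.6007896335842, 'cy': 215.96183221528227, 'k1': -0.08398472796096654, 'pose': array([[ 0.87263214,  0.3158863 , -0.37246341,  0.97322341],
       [ 0.48830742, -0.5513708 ,  0.67642154, -0.74480875],
       [ 0.00830685, -0.77214383, -0.63539351,  0.82011795],
       [ 0.        ,  0.        ,  0.        ,  1.        ]])}
top {'fx': 3
[... 178 characters left out ...]
,  0.49679824],
       [-0.99989394, -0.00599168,  0.0132747 ,  0.01267662],
       [-0.01269334, -0.08839892, -0.99600427,  1.01700746],
       [ 0.        ,  0.        ,  0.        ,  1.        ]])}
wrist {'fx': 352.72168809974806, 'fy': 352.72168809974806, 'cx': 285.66145633046506, 'cy': 204.3650043970393, 'k1': -0.09161752791211542, 'tool_from_camera': array([[ 9.11566228e-04, -9.62817257e-01, -2.70151991e-01,
         7.37179411e-02],
       [ 9.99999534e-01,  7.91475456e-04,  5.53464643e-04,
         4.59827052e-04],
       [-3.19066639e-04, -2.70152369e-01,  9.62817530e-01,
        -1.62569108e-01],
       [ 0.00000000e+00,  0.00000000e+00,  0.00000000e+00,
         1.00000000e+00]])}
```

View pics/a_scene.png

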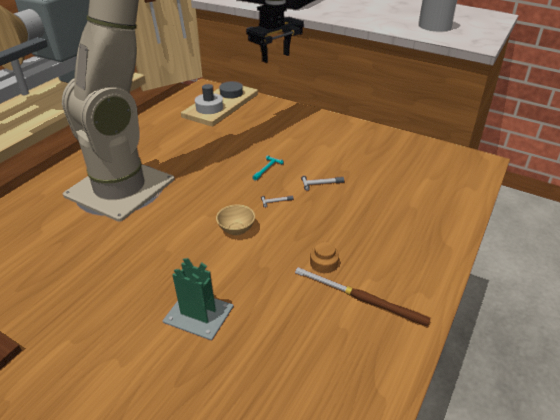

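View pics/a_top.png

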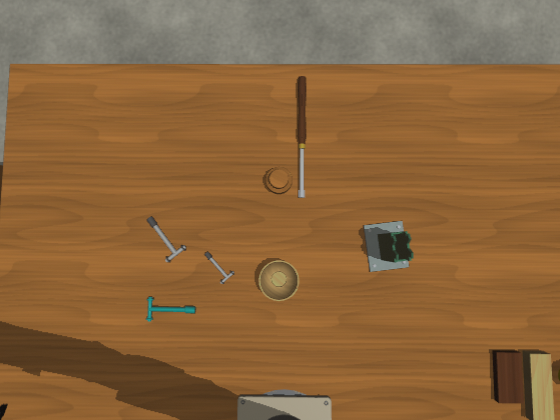

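View pics/a_wrist.png

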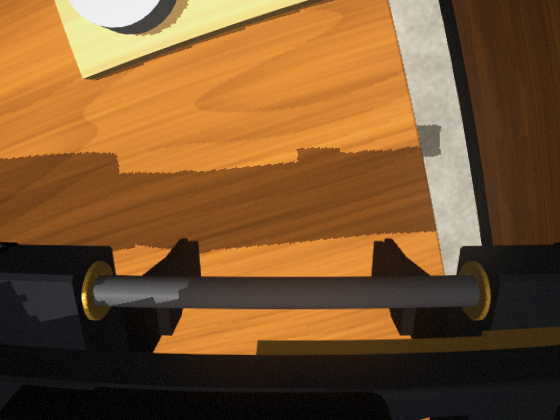

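The scene shows three T-keys. In the top picture they are a large silver one at (167,242), a small silver one at (220,268) and a turquoise one at (170,309). The holder is at (388,246), the bowl at (279,281), the blank at (279,180) and the gouge at (302,135). I choose the large silver key; next I'll measure it and check it in a close crop.

```bash
cat > h.py <<'E'
from rig import *
import cv2, numpy as np
from scipy.spatial.transform import Rotation as R
def rays(c,uv):
    K=np.array([[c['fx'],0,c['cx']],[0,c['fy'],c['cy']],[0,0,1.]])
    # model: drawn = ray*(1+k1 r^2): standard opencv
    p=cv2.undistortPoints(np.asarray(uv,float).reshape(-1,1,2),K,np.array([c['k1'],0,0,0,0.]))
    return p.reshape(-1,2)
def pose(n,st=None):
    c=calibration(n)
    if n!='wrist': return c['pose']
    T=np.eye(4);T[:3,:3]=R.from_euler('xyz',st['ee_rot'],degrees=True).as_matrix();T[:3,3]=st['position']
    return T@c['tool_from_camera']
def world(n,uv,z,st=None):
    r=rays(calibration(n),uv); z=np.asarray(z).reshape(-1,1)
    P=pose(n,st); p=np.hstack([r*z,z]); return p@P[:3,:3].T+P[:3,3]
def onplane(n,uv,h,st=None):
    r=rays(calibration(n),uv); P=pose(n,st)
    d=np.hstack([r,np.ones((len(r),1))])@P[:3,:3].T
    return P[:3,3]+d*((h-P[2,3])/d[:,2:])
def cloud(n,d,mask,st=None):
    v,u=np.nonzero(mask&(d>0)); return world(n,np.c_[u,v],d[v,u],st)
E
python3 - <<'E'
from h import *
im,d=grab_frame("top")
for nm in("key","holder","bowl","blank","gouge"):
    for r in cut_out("top",nm):
        m=r['region']; P=cloud("top",d,m)
        print(nm,round(r['confidence'],2),np.round(r['position'],1),m.sum(),np.round(np.median(P,0),3),np.round(P.min(0),3),np.round(P.max(0),3))
        if nm=="key":
            uv=np.argwhere(m)[:,::-1]; Q=onplane("top",uv,0.009)[:,:2]; w,v=np.linalg.eigh(np.cov(Q.T)); a=Q@v[:,1]; print("  len",np.ptp(a)*1000,"axis",v[:,1], "wid",np.ptp(Q@v[:,0])*1000)
c=cv2.resize(im[190:340,130:330],None,fx=4,fy=4,interpolation=cv2.INTER_CUBIC)[:600,:800]; cv2.imwrite("pics/b_crop.png",c)
c=cv2.resize(im[210:285,350:430],None,fx=7,fy=7,interpolation=cv2.INTER_CUBIC); cv2.imwrite("pics/b_hold.png",c)
E
```

```text
key 0.89 [163.5 310.7] 420 [0.325 0.306 0.014] [ 0.292  0.229 -0.004] [0.354 0.356 0.022]
  len 124.27647711988851 axis [-0.02370019  0.99971911] wid 59.7396566377717
key 0.76 [164.5 239.2] 370 [0.495 0.305 0.015] [ 0.444  0.255 -0.002] [0.56  0.365 0.023]
  len 129.0116122596614 axis [-0.78281835 -0.62225029] wid 61.891971765663484
key 0.66 [219.3 267. ] 143 [0.428 0.165 0.011] [ 0.39   0.131 -0.   ] [0.468 0.202 0.018]
  len 86.4103722396159 axis [-0.73919721 -0.67348904] wid 39.421058990097485
holder 0.58 [389.1 245.2] 2040 [ 0.489 -0.243  0.011] [ 0.423 -0.326 -0.004] [ 0.551 -0.203  0.152]
bowl 0.91 [278.6 280.7] 1338 [0.399 0.015 0.022] [ 0.347 -0.037 -0.002] [0.451 0.066 0.051]
blank 0.85 [277.3 182.3] 584 [0.649 0.016 0.041] [ 0.62  -0.018 -0.002] [0.692 0.05  0.055]
gouge 0.64 [298.9 126.7] 897 [ 0.793 -0.043  0.018] [ 0.61  -0.057 -0.004] [ 0.931 -0.03   0.028]
```

View pics/b_crop.png

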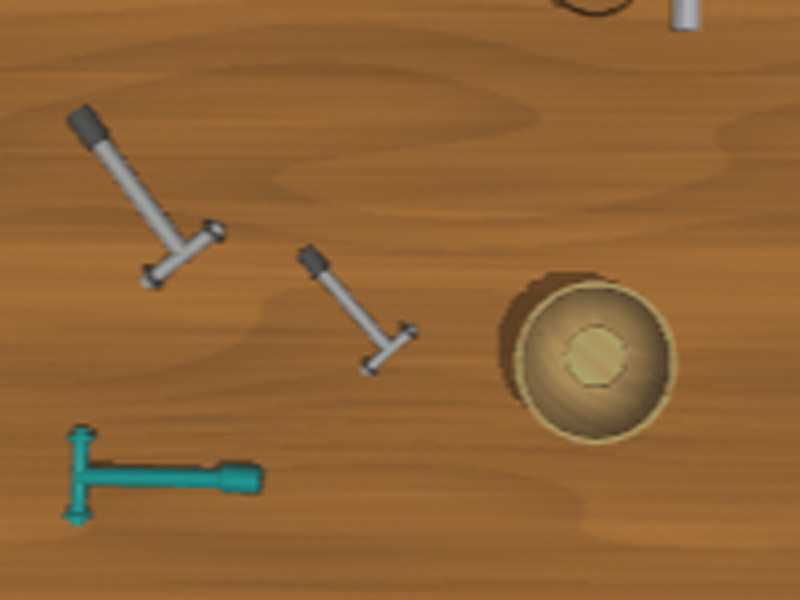

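View pics/b_hold.png

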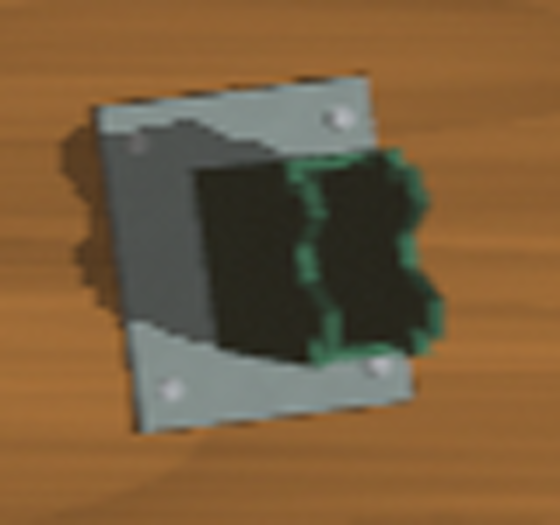

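The crop confirms the choice: grey steel, about 120 mm long against 80 mm for the small one, with the crossbar middle at top pixel (176,253) and the socket at (151,220). The small silver look-alike and the turquoise one stay. The holder crop shows the foot corners clearly. Now the poses.

```bash
python3 - <<'E'
from h import *
im,d=grab_frame("top")
uv=np.array([[97,107],[368,75],[413,397],[143,432]])/7+[350,210]
F=onplane("top",uv,0.008)[:,:2]; print("foot",F.round(4)); print(np.linalg.norm(np.roll(F,-1,0)-F,axis=1).round(4),F.mean(0).round(4))
xa=(F[0]-F[3]+F[1]-F[2]); print("holder x yaw", np.degrees(np.arctan2(xa[1],xa[0])))
print("cen corr", F.mean(0))
# cheek tops
uv=np.array([[288,160],[325,362],[400,152],[432,352]])/7+[350,210]
C=onplane("top",uv,0.149)[:,:2]; print("cheek",C.round(4),C.mean(0))
print(np.degrees(np.arctan2(*(C[0]-C[1])[::-1])),np.degrees(np.arctan2(*(C[2]-C[3])[::-1])))
P=cloud("top",d,np.ones_like(d,bool)); s=P[(abs(P[:,0]-.487)<.08)&(abs(P[:,1]+.25)<.09)&(P[:,2]>.13)]
print(len(s),s.mean(0),s.min(0),s.max(0)); r=cv2.minAreaRect(s[:,:2].astype(np.float32)*1000);print(r)
# key
rs=cut_out("top","key")
for r in rs:
    if abs(r['position'][1]-239)<6 and abs(r['position'][0]-164)<6:
        m=r['region']
k=np.array([[152,277],[216,231],[184,254],[80,118]])/4+[130,190]
print("bar ends,mid,sock",onplane("top",k,0.009).round(4))
g=cv2.cvtColor(im,cv2.COLOR_BGR2HSV)
mm=np.zeros_like(m);mm[205:275,140:192]=1
mm&=(g[...,1]<90)
Q=onplane("top",np.argwhere(mm)[:,::-1],0.009)[:,:2]
from scipy.optimize import minimize
def model(p,N=1500):
    rng=np.random.default_rng(0)
    return p
# template fit: signed coverage
def f(p):
    c,s=np.cos(p[2]),np.sin(p[2]); L=(Q-p[:2])@np.array([[c,-s],[s,c]])
    def rect(x0,x1,y0,y1): 
        q=np.maximum(np.maximum(x0-L[:,0],L[:,0]-x1),np.maximum(y0-L[:,1],L[:,1]-y1)); return q
    sd=np.minimum.reduce([rect(-5,5,-30,30),rect(0,115,-6,6),rect(90,115,-9,9),rect(-9,9,-26,-22),rect(-9,9,22,26)]) if 0 else np.minimum.reduce([rect(*(np.array(t)/1000)) for t in [(-5,5,-30,30),(0,115,-6,6),(90,115,-9,9),(-9,9,-26,-22),(-9,9,22,26)]])
    return np.sum(np.maximum(sd,0)**2)*1e6 + 0
E2=onplane("top",k,0.009)[:,:2]; dirn=E2[3]-E2[2]
p0=[*E2[2],np.arctan2(dirn[1],dirn[0])]
o=minimize(f,p0,method='Nelder-Mead',options=dict(xatol=1e-5,fatol=1e-3)); print(p0,o.x,np.degrees(o.x[2]),o.fun,len(Q),f(p0))
c,s=np.cos(o.x[2]),np.sin(o.x[2]);L=(Q-o.x[:2])@np.array([[c,-s],[s,c]]);print(L.min(0),L.max(0))
E
```

```text
foot [[ 0.5392 -0.2025]
 [ 0.5516 -0.3017]
 [ 0.4347 -0.3154]
 [ 0.4213 -0.2176]]
[0.1    0.1177 0.0988 0.1188] [ 0.4867 -0.2593]
holder x yaw 7.0043094070711875
cen corr [ 0.4866947  -0.25930496]
cheek [[ 0.517  -0.2321]
 [ 0.454  -0.2425]
 [ 0.5197 -0.2673]
 [ 0.4574 -0.2758]] [ 0.48701791 -0.25442883]
9.304312287951463 7.796153346760676
192 [ 0.48740124 -0.25840581  0.13989917] [ 0.45682895 -0.28054579  0.13004986] [ 0.52179719 -0.23602881  0.15186505]
((487.35546875, -258.5757751464844), (65.40388488769531, 39.10544967651367), 7.067363739013672)
bar ends,mid,sock [[0.4488 0.2994 0.009 ]
 [0.4784 0.2591 0.009 ]
 [0.4636 0.2793 0.009 ]
 [0.5505 0.3494 0.009 ]]
[np.float64(0.4635873073579823), np.float64(0.2793001999258762), np.float64(0.6786888754436163)] [0.46475067 0.28161418 0.66521616] 38.1140784932092 4.901019040209808 332 59.49178441094574
[-0.00727553 -0.03081886] [0.11607381 0.0310919 ]
```

```bash
cat >> h.py <<'E'
def plan(p,yaw,frac=1.0,rpy=None):
    """share row to reach TCP p, tool down with yaw"""
    st=state(); R0=R.from_euler('xyz',st['ee_rot'],degrees=True)
    R1=R.from_euler('xyz',rpy if rpy is not None else [180,0,yaw],degrees=True)
    d=R0.inv().apply(np.asarray(p)-st['position'])*frac/0.2
    w=np.degrees((R0.inv()*R1).as_rotvec())*frac/45
    print("row",np.r_[d,w].round(4), "rows>=",max(np.linalg.norm(d)*4,np.linalg.norm(w)*45/8.59).__round__(1))
E
python3 - <<'E'
from h import *
for f in (1,1/3): plan([.4648,.2815,.19],38.1,f)
E
```

```text
row [-1.8188 -1.1067  0.1627  0.     -0.      2.7805] rows>= 14.6
row [-0.6063 -0.3689  0.0542  0.     -0.      0.9268] rows>= 4.9
```

Call:
apply_moves(increments=[[-0.606, -0.369, 0.05, 0, 0, 0.927, 1], [-0.606, -0.369, 0.05, 0, 0, 0.927, 1], [-0.606, -0.369, 0.05, 0, 0, 0.927, 1], [-0.606, -0.369, 0.05, 0, 0, 0.927, 1], [-0.606, -0.369, 0.05, 0, 0, 0.927, 1]], newtons=40)

```text
time_s: 1.05
position: [0.2765, 0.4916, 0.2129]
ee_rot: [180.0, -0.0, 121.0]
force: [-1.4, 0.5, 0.7]
finger_gap: 1.002
```

```bash
python3 - <<'E'
from h import *
print(state()['joints'].round(1));plan([.4648,.2815,.19],38.1,.5)
E
```

```text
[-69.1  11.5   4.4  94.3  -0.9  74.2 -33.6]
row [-6.927e-01  1.330e-01  5.710e-02  1.000e-04 -4.000e-04  9.210e-01] rows>= 4.8
```

Call:
apply_moves(increments=[[-0.693, 0.133, 0.057, 0, 0, 0.921, 1], [-0.693, 0.133, 0.057, 0, 0, 0.921, 1], [-0.693, 0.133, 0.057, 0, 0, 0.921, 1], [-0.693, 0.133, 0.057, 0, 0, 0.921, 1], [-0.693, 0.133, 0.057, 0, 0, 0.921, 1]])

```text
time_s: 1.55
position: [0.3719, 0.3852, 0.2016]
ee_rot: [180.0, -0.0, 79.0]
force: [-0.3, 0.6, 0.7]
finger_gap: 0.996
```

```bash
python3 - <<'E'
from h import *
print(state()['joints'].round(1));plan([.4648,.2815,.19],38.1,1)
E
```

```text
[-62.8   8.2  13.2  99.8  -2.   72.2 -60.2]
row [-4.204e-01  5.550e-01  5.800e-02  1.000e-04 -1.100e-03  9.092e-01] rows>= 4.8
```

Call:
apply_moves(increments=[[-0.42, 0.555, 0.058, 0, 0, 0.909, 1], [-0.42, 0.555, 0.058, 0, 0, 0.909, 1], [-0.42, 0.555, 0.058, 0, 0, 0.909, 1], [-0.42, 0.555, 0.058, 0, 0, 0.909, 1], [-0.42, 0.555, 0.058, 0, 0, 0.909, 1], [-0.42, 0.555, 0.058, 0, 0, 0.909, 1]])

```text
time_s: 2.15
position: [0.4649, 0.2815, 0.19]
ee_rot: [-180.0, -0.1, 38.0]
force: [0.4, -0.3, 0.2]
finger_gap: 1.001
```

```bash
python3 - <<'E'
from h import *
st=state();print(st['joints'].round(1),st['position'],st['ee_rot'])
im,d=grab_frame("wrist"); cv2.imwrite("pics/c_wrist.png",im)
for r in cut_out("wrist","key"):
    m=r['region'];P=cloud("wrist",d,m,st); print(r['confidence'],r['position'],m.sum(),np.median(P,0).round(3),P.min(0).round(3),P.max(0).round(3))
E
```

```text
[-56.1   9.9  22.6  99.9  -4.   70.9 -84.6] [0.46494004 0.28146431 0.19004287] [-1.79982696e+02 -5.33019245e-02  3.79725198e+01]
0.74 [164.2, 252.5] 689 [0.329 0.341 0.014] [ 0.296  0.226 -0.002] [0.442 0.35  0.212]
0.73 [284.0, 135.2] 2393 [0.502 0.31  0.014] [ 0.441  0.253 -0.001] [0.562 0.358 0.02 ]
0.55 [346.0, 244.2] 472 [0.453 0.19  0.011] [ 0.425  0.163 -0.001] [0.471 0.207 0.015]
```

View pics/c_wrist.png

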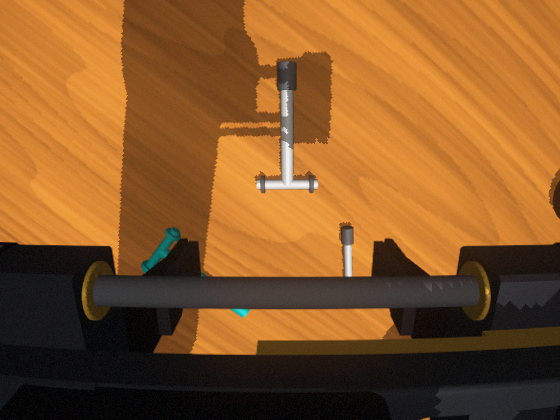

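The wrist picture shows the large key straight ahead: crossbar from (257,184) to (318,184), socket end at (287,62). I'll refine its pose from this picture.

```bash
python3 - <<'E'
from h import *
st=state()
k=[[257,184.5],[318,184.5],[287.5,184.5],[287,61]]
W=onplane("wrist",k,0.009,st);print(W.round(4),np.linalg.norm(W[0]-W[1]),np.linalg.norm(W[2]-W[3]))
a=W[3]-W[2];b=W[0]-W[1];print(np.degrees(np.arctan2(a[1],a[0])),np.degrees(np.arctan2(b[1],b[0])))
plan([.464,.281,.06],38.1)
E
```

```text
[[0.4459 0.3037 0.009 ]
 [0.4837 0.256  0.009 ]
 [0.4648 0.2798 0.009 ]
 [0.5558 0.3527 0.009 ]] 0.06080899292749786 0.11660626017532359
38.70210504257739 128.41561220416816
row [-5.800e-03  1.600e-03  6.502e-01 -4.000e-04 -1.100e-03  5.700e-03] rows>= 2.6
```

Call:
apply_moves(increments=[[0, 0, 0.25, 0, 0, 0, 1], [0, 0.003, 0.5, 0, 0, 0, 1], [0, 0.003, 0.7, 0, 0, -0.005, 1], [0, 0.003, 0.8, 0, 0, -0.007, 1], [0, 0.003, 0.87, 0, 0, -0.007, 1], [0, 0.003, 0.91, 0, 0, -0.007, 1], [0, 0.003, 0.91, 0, 0, -0.007, 1]])

```text
time_s: 2.95
position: [0.4651, 0.2816, 0.0079]
ee_rot: [-180.0, -0.0, 38.7]
force: [-0.2, 0.0, 0.1]
finger_gap: 1.001
```

```bash
python3 - <<'E'
from h import *
plan([.4648,.2807,.003],38.3)
im,d=grab_frame("wrist"); cv2.imwrite("pics/d_wrist.png",im)
E
```

```text
row [-0.004   0.0029  0.0243 -0.0004 -0.0007  0.0098] rows>= 0.1
```

View pics/d_wrist.png

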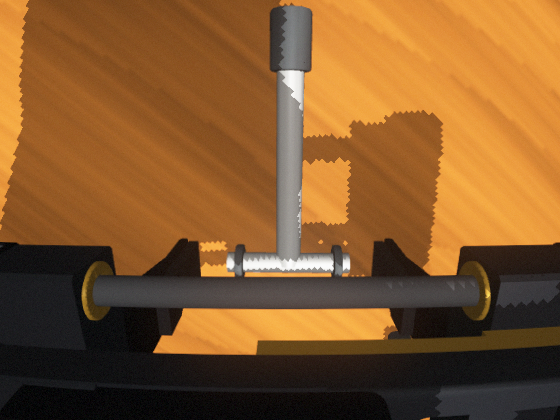

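```bash
python3 - <<'E'
from h import *
st=state()
k=[[228,262.5],[349,262.5],[288.5,262.5],[291,7]]
W=onplane("wrist",k,0.009,st);print(W.round(4),np.linalg.norm(W[0]-W[1]),np.linalg.norm(W[2]-W[3]))
R0=R.from_euler('xyz',st['ee_rot'],degrees=True)
print(R0.inv().apply(W-st['position']).round(4))
E
```

```text
[[0.4462 0.3036 0.009 ]
 [0.4843 0.2561 0.009 ]
 [0.4653 0.28   0.009 ]
 [0.5573 0.3527 0.009 ]] 0.060921665984524184 0.11728936011836587
[[-1.500e-03 -2.910e-02 -3.000e-04]
 [-1.500e-03  3.180e-02 -4.000e-04]
 [-1.400e-03  1.400e-03 -3.000e-04]
 [ 1.159e-01  2.100e-03 -1.000e-04]]
```

Call:
apply_moves(increments=[[-0.005, 0.005, 0.025, 0, 0, 0, 1], [-0.005, 0.005, 0.025, 0, 0, 0, 1], [-0.005, 0.005, 0.025, 0, 0, 0, -1], [-0.005, 0.005, 0.025, 0, 0, 0, -1], [-0.005, 0.005, 0.025, 0, 0, 0, -1], [-0.005, 0.005, 0.025, 0, 0, 0, -1], [-0.005, 0.005, 0.025, 0, 0, 0, -1], [-0.005, 0.005, 0.025, 0, 0, 0, -1]], newtons=40)

```text
time_s: 3.8
position: [0.4654, 0.2806, 0.0037]
ee_rot: [-180.0, -0.1, 38.7]
force: [-0.2, 0.1, 1.3]
finger_gap: 0.674
```

Call:
apply_moves(increments=[[0, 0, 0, 0, 0, 0, -1], [0, 0, 0, 0, 0, 0, -1], [0, 0, 0, 0, 0, 0, -1], [0, 0, -0.1, 0, 0, 0, -1], [0, 0, -0.25, 0, 0, 0, -1]])

```text
time_s: 4.3
position: [0.4638, 0.2793, 0.0524]
ee_rot: [180.0, 0.2, 38.7]
force: [-0.3, 0.5, -2.3]
finger_gap: 0.677
```

```bash
python3 - <<'E'
from h import *
im,d=grab_frame("wrist"); cv2.imwrite("pics/e_wrist.png",im)
im,d=grab_frame("scene"); cv2.imwrite("pics/e_scene.png",cv2.resize(im[80:280,180:430],None,fx=3,fy=3))
E
```

```text
(no output)
```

View pics/e_wrist.png

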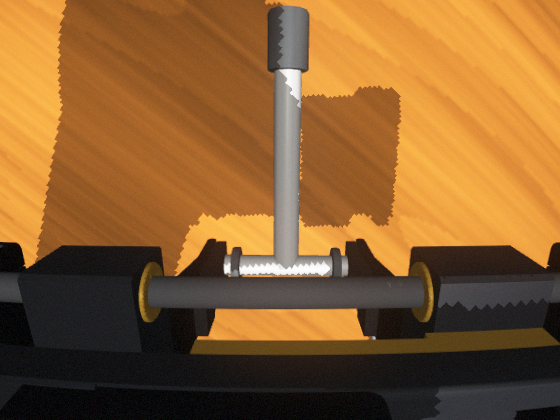

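View pics/e_scene.png

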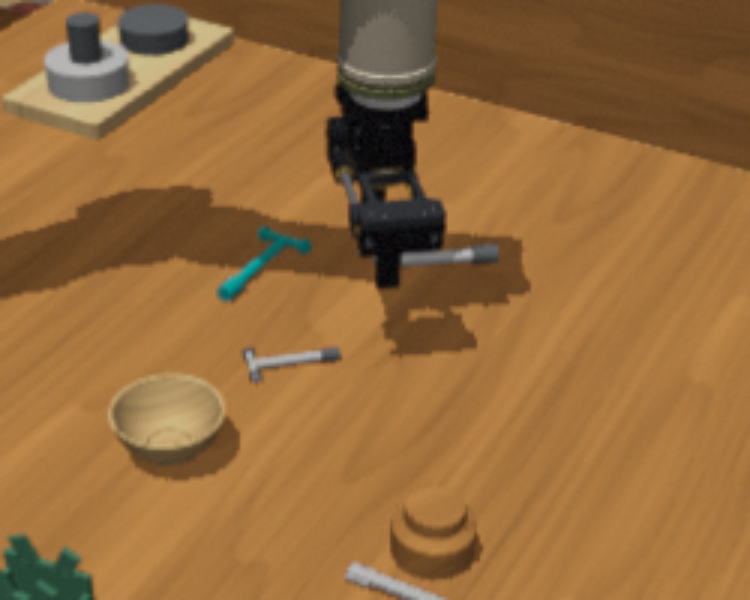

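Grip is sound: the key lies level between the fingers, bar at row 265. Lifting.

Call:
apply_moves(increments=[[0, 0, -0.2, 0, 0, 0, -1], [0, 0, -0.4, 0, 0, 0, -1], [0, 0, -0.6, 0, 0, 0, -1], [0, 0, -0.8, 0, 0, 0, -1], [0, 0, -0.95, 0, 0, 0, -1], [0, 0, -1, 0, 0, 0, -1], [0, 0, -1, 0, 0, 0, -1], [0, 0, -1, 0, 0, 0, -1]])

```text
time_s: 5.2
position: [0.4655, 0.2802, 0.2546]
ee_rot: [-180.0, -0.2, 38.7]
force: [-0.7, -0.0, -2.4]
finger_gap: 0.675
```

Call:
apply_moves(increments=[[0, 0, 0, 0, 0, 0, -1], [0, 0, 0, 0, 0, 0, -1], [0, 0, 0, 0, 0, 0, -1], [0, 0, 0, 0, 0, 0, -1], [0, 0, 0, 0, 0, 0, -1], [0, 0, 0, 0, 0, 0, -1]], newtons=10)

```text
time_s: 5.8
position: [0.4655, 0.2803, 0.2547]
ee_rot: [-180.0, -0.2, 38.7]
force: [-0.2, -0.7, -2.6]
finger_gap: 0.684
```

Call:
apply_moves(increments=[[0, 0, 0, 0, 0, 0, -1], [0, 0, 0, 0, 0, 0, -1], [0, 0, 0, 0, 0, 0, -1], [0, 0, 0, 0, 0, 0, -1], [0, 0, 0, 0, 0, 0, -1], [0, 0, 0, 0, 0, 0, -1]], newtons=6)

```text
time_s: 6.4
position: [0.4655, 0.2803, 0.2547]
ee_rot: [-180.0, -0.2, 38.7]
force: [0.0, 0.6, -2.3]
finger_gap: 0.691
```

Call:
apply_moves(increments=[[0, 0, 0, 0, 0, 0, -1], [0, 0, 0, 0, 0, 0, -1], [0, 0, 0, 0, 0, 0, -1], [0, 0, 0, 0, 0, 0, -1], [0, 0, 0, 0, 0, 0, -1], [0, 0, 0, 0, 0, 0, -1], [0, 0, 0, 0, 0, 0, -1], [0, 0, 0, 0, 0, 0, -1]], newtons=3)

```text
time_s: 7.2
position: [0.4655, 0.2803, 0.2547]
ee_rot: [-180.0, -0.2, 38.7]
force: [0.3, 0.2, -1.9]
finger_gap: 0.689
```

```bash
python3 - <<'E'
from h import *
im,d=grab_frame("wrist"); cv2.imwrite("pics/f_wrist.png",im)
im,d=grab_frame("scene"); cv2.imwrite("pics/f_scene.png",cv2.resize(im[30:230,180:430],None,fx=3,fy=3))
E
```

```text
(no output)
```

View pics/f_wrist.png

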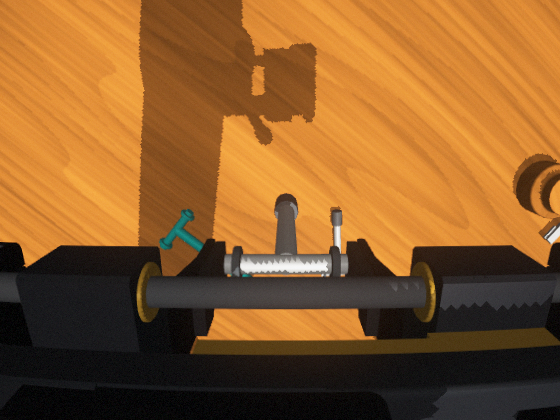

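View pics/f_scene.png

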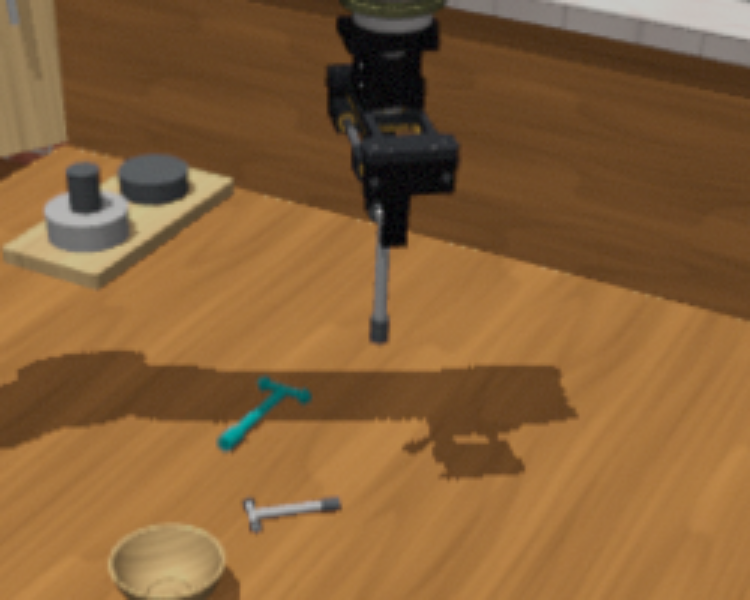

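The key hangs near plumb: socket at wrist pixel (287,205). I'll measure the tilt.

```bash
cat > tilt.py <<'E'
from h import *
st=state()
im,d=grab_frame("wrist")
m=np.zeros(d.shape,bool); m[180:262,268:306]=1
P=cloud("wrist",d,m,st)
R0=R.from_euler('xyz',st['ee_rot'],degrees=True)
L=R0.inv().apply(P-st['position']); L=L[(L[:,2]<.135)&(abs(L[:,1])<.012)]
# bins along z: median x of visible (upper/front) surface
for a in np.arange(-.02,.13,.01):
    s=L[(L[:,2]>=a)&(L[:,2]<a+.01)]
    if len(s)>5: print(round(a*1000),len(s),(np.median(s[:,:2],0)*1000).round(1))
m[:]=0;m[240:285,215:360]=1
L=R0.inv().apply(cloud("wrist",d,m,st)-st['position']);L=L[abs(L[:,2])<.03];s=L[(abs(L[:,1])<.02)];print("bar near",(np.median(s,0)*1000).round(1),s[:,2].min()*1000)
E
python3 tilt.py
```

```text
-10 337 [3.6 0.1]
0 146 [4.2 0.1]
10 137 [ 4.1 -0.4]
20 117 [ 3.9 -0.4]
30 110 [3.7 0.1]
40 89 [ 3.6 -0.5]
50 73 [3.5 0.1]
60 72 [3.4 0.1]
70 62 [ 3.2 -0.5]
80 211 [2.5 0.2]
90 71 [5.4 0.2]
100 61 [5.4 0.2]
110 11 [5.5 0.2]
bar near [ 1.7  0.1 -6.6] -9.562482021649906
```

The shank's surface slopes about 1° from plumb and is centred between the fingers. Tighten and lift.

Call:
apply_moves(increments=[[0, 0, 0, 0, 0, 0, -1], [0, 0, 0, 0, 0, 0, -1], [0, 0, 0, 0, 0, 0, -1], [0, 0, 0, 0, 0, 0, -1], [0, 0, -0.1, 0, 0, 0, -1], [0, 0, -0.2, 0, 0, 0, -1], [0, 0, -0.23, 0, 0, 0, -1], [0, 0, -0.23, 0, 0, 0, -1]], newtons=40)

```text
time_s: 8.15
position: [0.4657, 0.2803, 0.3012]
ee_rot: [-180.0, -0.3, 38.7]
force: [0.5, 0.3, -2.8]
finger_gap: 0.676
```

```bash
python3 tilt.py; python3 - <<'E'
from h import *
plan([.488,-.259,.30],7.1,1/3)
E
```

```text
-10 338 [3.6 0.1]
0 152 [4.4 0.1]
10 139 [ 4.2 -0.4]
20 117 [4.1 0.1]
30 98 [4.  0.1]
40 96 [3.8 0.1]
50 78 [ 3.8 -0.5]
60 72 [ 3.5 -0.2]
70 61 [3.5 0.2]
80 219 [3.  0.2]
90 67 [5.9 0.2]
100 64 [5.8 0.2]
110 9 [ 5.7 -2.2]
bar near [ 1.7  0.1 -6.6] -9.441442487474438
row [-5.326e-01  7.248e-01 -2.000e-03 -6.000e-04 -1.700e-03  2.342e-01] rows>= 3.6
```

Call:
apply_moves(increments=[[-0.1, 0.13, 0, 0, 0, 0.04, -1], [-0.22, 0.3, 0, 0, 0, 0.1, -1], [-0.36, 0.48, 0, 0, 0, 0.16, -1], [-0.46, 0.62, 0, 0, 0, 0.2, -1], [-0.52, 0.7, 0, 0, 0, 0.23, -1], [-0.533, 0.725, 0, 0, 0, 0.234, -1]])

```text
time_s: 8.8
position: [0.473, 0.0983, 0.2997]
ee_rot: [-179.9, -0.2, 28.0]
force: [0.2, 0.7, -2.0]
finger_gap: 0.674
```

```bash
python3 - <<'E'
from h import *
print(state()['joints'].round(1))
plan([.488,-.259,.30],7.1,1/2)
E
```

```text
[-48.7  -2.9  30.8  98.8   1.3  83.4 -80.1]
row [-0.3862  0.8064 -0.0036 -0.0014 -0.0024  0.2321] rows>= 3.6
```

Call:
apply_moves(increments=[[-0.08, 0.16, 0, 0, 0, 0.05, -1], [-0.17, 0.35, 0, 0, 0, 0.1, -1], [-0.26, 0.54, 0, 0, 0, 0.16, -1], [-0.33, 0.7, 0, 0, 0, 0.2, -1], [-0.37, 0.78, 0, 0, 0, 0.23, -1], [-0.386, 0.806, 0, 0, 0, 0.232, -1]])

```text
time_s: 9.4
position: [0.4808, -0.0808, 0.299]
ee_rot: [-179.9, -0.2, 17.5]
force: [0.6, 0.1, -1.5]
finger_gap: 0.671
```

```bash
python3 - <<'E'
from h import *
print(state()['joints'].round(1))
plan([.488,-.259,.30],7.1,1)
E
```

```text
[-38.9  -3.1  42.2  98.7   1.9  83.5 -69.4]
row [-0.2336  0.8608 -0.0075 -0.0029 -0.0043  0.2309] rows>= 3.6
```

Call:
apply_moves(increments=[[-0.05, 0.17, 0, 0, 0, 0.05, -1], [-0.1, 0.38, 0, 0, 0, 0.1, -1], [-0.16, 0.58, -0.002, 0, 0, 0.16, -1], [-0.2, 0.75, -0.005, 0, -0.002, 0.2, -1], [-0.225, 0.84, -0.007, -0.003, -0.004, 0.225, -1], [-0.234, 0.861, -0.007, -0.003, -0.004, 0.231, -1], [-0.234, 0.861, -0.007, -0.003, -0.004, 0.231, -1]])

```text
time_s: 10.1
position: [0.4886, -0.2576, 0.2993]
ee_rot: [-180.0, 0.0, 7.2]
force: [0.8, -0.3, -2.4]
finger_gap: 0.672
```

```bash
python3 tilt.py; python3 - <<'E'
from h import *
st=state();print(st['joints'].round(1),st['position'],st['ee_rot'])
im,d=grab_frame("wrist"); cv2.imwrite("pics/g_wrist.png",im)
P=cloud("wrist",d,np.ones_like(d,bool),st)
s=P[(abs(P[:,0]-.487)<.06)&(abs(P[:,1]+.259)<.05)&(P[:,2]>.125)&(P[:,2]<.16)];print(len(s));print(s.min(0),s.max(0),cv2.minAreaRect(s[:,:2].astype(np.float32)*1000))
im,d=grab_frame("scene"); cv2.imwrite("pics/g_scene.png",cv2.resize(im[130:350,100:330],None,fx=3,fy=2.7))
P=cloud("scene",d,np.ones_like(d,bool))
s=P[(abs(P[:,0]-.487)<.06)&(abs(P[:,1]+.259)<.05)&(P[:,2]>.125)&(P[:,2]<.155)];print(len(s));print(s.min(0),s.max(0),cv2.minAreaRect(s[:,:2].astype(np.float32)*1000))
E
```

```text
-10 336 [ 3.4 -0.2]
0 152 [ 4.2 -0.2]
10 141 [ 4.1 -0.7]
20 116 [ 3.8 -0.1]
30 106 [ 3.8 -0.1]
40 91 [ 3.6 -0.7]
50 75 [ 3.5 -0.1]
60 77 [ 3.5 -0.1]
70 60 [ 3.2 -0.8]
80 209 [ 2.7 -0.1]
90 76 [ 5.8 -0.1]
100 63 [ 5.6 -0.1]
110 7 [ 6.  -1.7]
bar near [ 1.6 -0.2 -6.5] -9.315925944620208
[-24.4  10.4  54.9  90.1  -8.5  84.  -51.8] [ 0.48873732 -0.25697203  0.2994199 ] [-1.79959305e+02  2.48741485e-02  7.27417480e+00]
803
[ 0.4527876  -0.280687    0.12508194] [ 0.52289295 -0.23579693  0.15099215] ((487.80303955078125, -258.2120056152344), (66.38008880615234, 37.926055908203125), 7.090781211853027)
380
[ 0.45336582 -0.28306408  0.12500373] [ 0.52199941 -0.23582122  0.15112211] ((488.1108093261719, -259.298095703125), (65.52653503417969, 42.227073669433594), 6.72225284576416)
```

View pics/g_wrist.png

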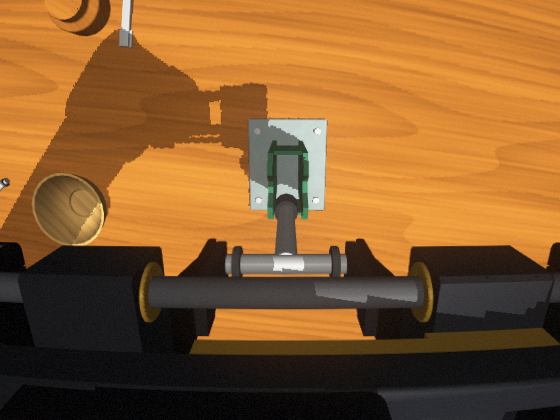

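View pics/g_scene.png

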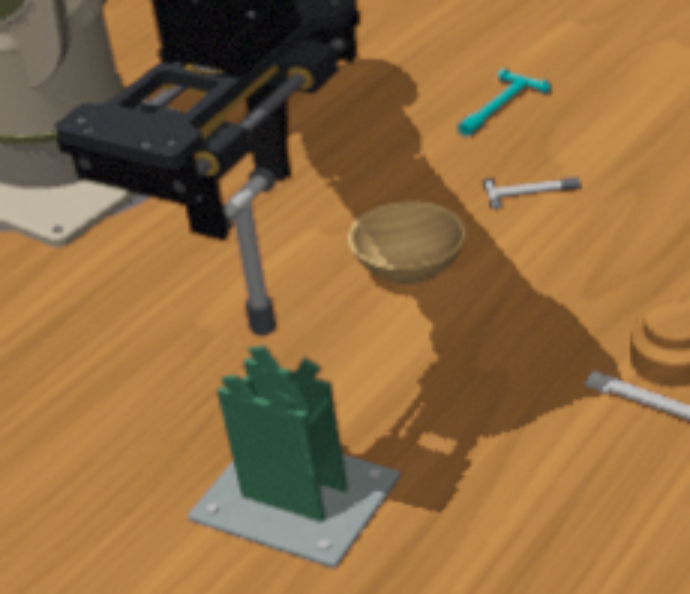

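The wrist picture shows the shank tip just short of and above the well; the cheeks sit around (288,190) and the bar at row 263. The scene picture shows the shank hanging plumb over the holder. The holder centre agrees across cameras at about (0.4878, −0.2585) with yaw 7.1°.

```bash
python3 - <<'E'
from h import *
plan([.4884,-.2585,.23],7.1)
E
```

```text
row [-0.0026  0.0079  0.3485 -0.0011 -0.0005  0.0044] rows>= 1.4
```

Call:
apply_moves(increments=[[-0.003, 0.008, 0.02, 0, 0, 0.003, -1], [-0.003, 0.008, 0.1, 0, 0, 0.003, -1], [-0.003, 0.008, 0.2, 0, 0, 0.003, -1], [-0.003, 0.008, 0.3, 0, 0, 0.003, -1], [-0.003, 0.008, 0.35, 0, 0, 0.003, -1], [-0.003, 0.008, 0.35, 0, 0, 0.003, -1]])

```text
time_s: 10.85
position: [0.4879, -0.2576, 0.2286]
ee_rot: [-179.9, 0.1, 7.2]
force: [0.6, -1.4, -2.1]
finger_gap: 0.676
```

```bash
python3 - <<'E'
from h import *
plan([.4884,-.2585,.15],7.1)
im,d=grab_frame("wrist"); cv2.imwrite("pics/h_wrist.png",im)
im,d=grab_frame("scene"); cv2.imwrite("pics/h_scene.png",cv2.resize(im[170:350,110:290],None,fx=3.3,fy=3.3))
E
```

```text
row [ 0.0025  0.0058  0.3928 -0.0026  0.0018  0.0025] rows>= 1.6
```

View pics/h_wrist.png

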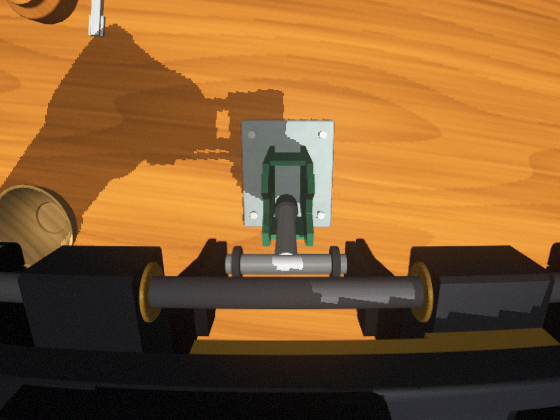

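View pics/h_scene.png

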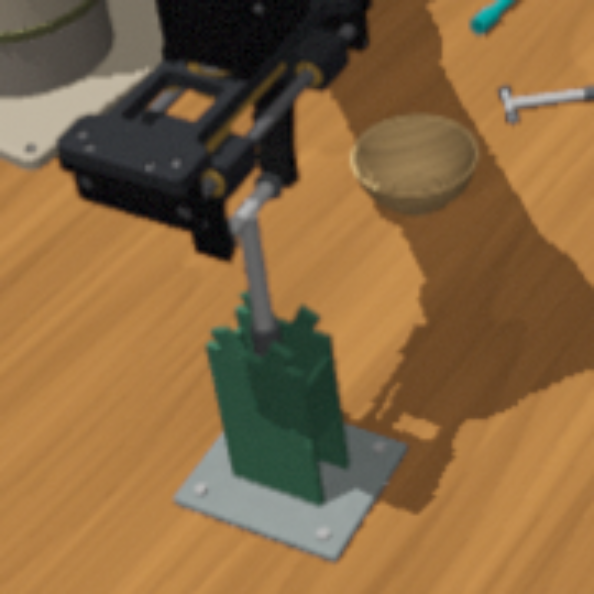

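The shank tip is between the cheeks (cheeks at columns 262–314, shank at 287). Continue down.

Call:
apply_moves(increments=[[0.002, 0.003, 0.05, 0, 0, 0, -1], [0.002, 0.003, 0.13, 0, 0, 0, -1], [0.002, 0.003, 0.21, 0, 0, 0, -1], [0.002, 0.003, 0.29, 0, 0, 0, -1], [0.002, 0.003, 0.35, 0, 0, 0, -1], [0.002, 0.003, 0.37, 0, 0, 0, -1], [0.002, 0.003, 0.37, 0, 0, 0, -1]])

```text
time_s: 11.65
position: [0.4891, -0.2589, 0.1561]
ee_rot: [-180.0, -0.0, 7.2]
force: [-0.1, 0.2, -2.7]
finger_gap: 0.675
```

```bash
python3 - <<'E'
from h import *
st=state()
plan([.4884,-.2585,.14],7.1)
im,d=grab_frame("wrist"); cv2.imwrite("pics/i_wrist.png",im)
im2,d2=grab_frame("scene"); cv2.imwrite("pics/i_scene.png",cv2.resize(im2[190:350,130:270],None,fx=4,fy=3.7))
R0=R.from_euler('xyz',st['ee_rot'],degrees=True)
P=cloud("wrist",d,np.ones_like(d,bool),st)
s=P[(abs(P[:,0]-.487)<.06)&(abs(P[:,1]+.259)<.021)&(P[:,2]>.11)&(P[:,2]<.152)]
h=R.from_euler('z',-7.1,degrees=True).apply(s-[.4878,-.2585,0]);h=h[abs(abs(h[:,1])-.0165)<.004]
for a in np.arange(-.036,.04,.004):
    q=h[(h[:,0]>=a)&(h[:,0]<a+.004)]
    if len(q): print(round(a*1000),len(q),(q[:,2].max()*1000).round(1))
print(h.min(0),h.max(0))
E
```

```text
row [-0.0032 -0.0024  0.0807 -0.0009 -0.0005  0.0018] rows>= 0.3
-32 12 115.9
-28 2 122.9
-24 5 132.7
-20 3 139.2
-16 49 147.0
-12 17 121.0
-8 110 132.5
-4 130 132.5
0 145 132.3
4 97 133.7
8 89 143.5
12 127 151.0
16 233 150.4
20 217 148.9
24 261 146.7
28 157 131.6
32 145 131.2
[-0.02952567 -0.01888325  0.11000084] [0.0333016  0.01940469 0.15101043]
```

View pics/i_wrist.png

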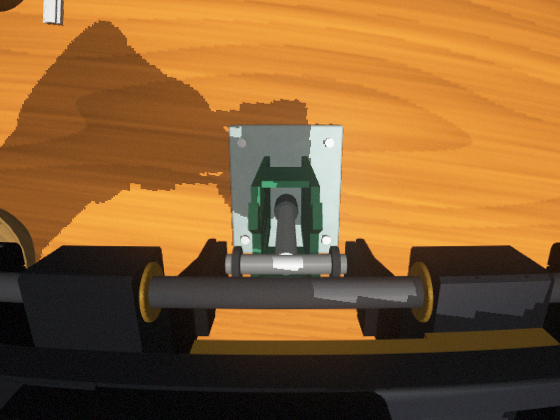

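View pics/i_scene.png

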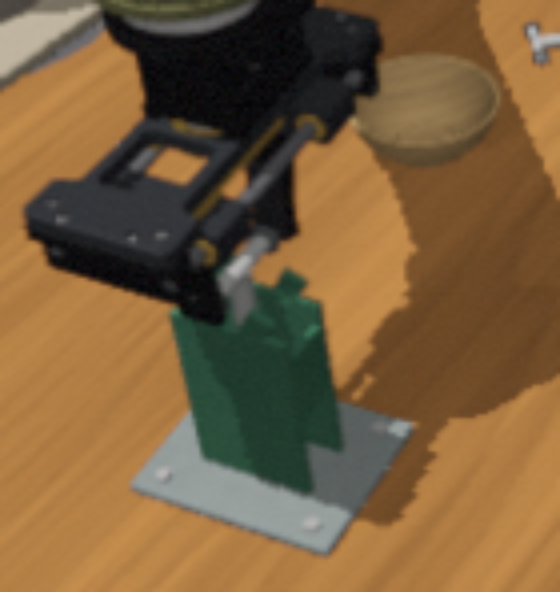

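Cheek tops and notch floors show in the wrist depth where expected, with the notch centre within 1 mm. Lower slowly, watching the force.

Call:
apply_moves(increments=[[-0.001, 0, 0.02, 0, 0, 0, -1], [-0.001, 0, 0.04, 0, 0, 0, -1], [-0.001, 0, 0.06, 0, 0, 0, -1], [-0.001, 0, 0.08, 0, 0, 0, -1], [-0.001, 0, 0.095, 0, 0, 0, -1], [-0.001, 0, 0.105, 0, 0, 0, -1], [-0.001, 0, 0.105, 0, 0, 0, -1]])

```text
time_s: 12.45
position: [0.4892, -0.2592, 0.1357]
ee_rot: [-180.0, -0.1, 7.2]
force: [0.1, 0.8, -2.8]
finger_gap: 0.677
```

Call:
apply_moves(increments=[[0, 0, 0.005, 0, 0, 0, -1], [0, 0, 0.01, 0, 0, 0, -1], [0, 0, 0.01, 0, 0, 0, -1]])

```text
time_s: 12.75
position: [0.4892, -0.2591, 0.1336]
ee_rot: [-180.0, -0.1, 7.2]
force: [0.6, 0.4, -2.2]
finger_gap: 0.673
```

Call:
apply_moves(increments=[[-0.003, 0, 0.004, 0, 0, 0, -1], [-0.003, 0, 0.008, 0, 0, 0, -1], [-0.003, 0, 0.008, 0, 0, 0, -1]])

```text
time_s: 13.05
position: [0.4887, -0.2593, 0.1323]
ee_rot: [-180.0, -0.1, 7.2]
force: [-1.8, 1.3, 2.3]
finger_gap: 0.672
```

Call:
apply_moves(increments=[[0, 0, 0.003, 0, 0, 0, -1], [0, 0, 0.006, 0, 0, 0, -1], [0, 0, 0.006, 0, 0, 0, -1]])

```text
time_s: 13.35
position: [0.4888, -0.2593, 0.1321]
ee_rot: [-179.9, -0.1, 7.2]
force: [-4.9, 2.8, 11.7]
finger_gap: 0.676
```

Contact: about 14 N up, with −5 N in x, so the bar sits slightly too far in +x on a flank. Ease up and shift −1 mm in x.

Call:
apply_moves(increments=[[-0.002, 0, -0.005, 0, 0, 0, -1], [-0.006, 0, -0.005, 0, 0, 0, -1], [-0.006, 0, -0.005, 0, 0, 0, -1]])

```text
time_s: 13.65
position: [0.4874, -0.2594, 0.1328]
ee_rot: [-179.9, -0.1, 7.2]
force: [-0.2, -0.1, -1.9]
finger_gap: 0.677
```

Call:
apply_moves(increments=[[0, 0, 0.004, 0, 0, 0, -1], [0, 0, 0.007, 0, 0, 0, -1], [0, 0, 0.007, 0, 0, 0, -1]])

```text
time_s: 13.95
position: [0.4876, -0.2595, 0.1321]
ee_rot: [-179.9, -0.1, 7.2]
force: [-3.9, 3.0, 8.9]
finger_gap: 0.673
```

```bash
python3 - <<'E'
from h import *
st=state()
print(st['position'],st['force'])
im,d=grab_frame("wrist"); cv2.imwrite("pics/j_wrist.png",cv2.resize(im[140:300,200:380],None,fx=4,fy=3.7))
im2,d2=grab_frame("scene"); cv2.imwrite("pics/j_scene.png",cv2.resize(im2[220:340,150:250],None,fx=6,fy=5))
for n,dd in(("wrist",d),("scene",d2)):
    P=cloud(n,dd,np.ones_like(dd,bool),st)
    h=R.from_euler('z',-7.1,degrees=True).apply(P-[.4878,-.2588,0])
    q=h[(abs(abs(h[:,1])-.0165)<.004)&(abs(h[:,0])<.04)&(h[:,2]>.11)&(h[:,2]<.16)]
    print(n)
    for a in np.arange(-.036,.04,.003):
        s=q[(q[:,0]>=a)&(q[:,0]<a+.003)]
        if len(s): print(round(a*1000),len(s),(s[:,2].max()*1000).round(1),end=' | ')
    b=h[(abs(h[:,1])<.012)&(abs(h[:,0])<.012)&(h[:,2]>.125)&(h[:,2]<.16)]
    print("\nbar",len(b), b.min(0).round(4),b.max(0).round(4),np.median(b,0).round(4))
E
```

```text
[ 0.48761188 -0.25949802  0.13213311] [-3.89043584  2.97220828  8.87381312]
wrist
-36 3 130.0 | -33 18 131.2 | -30 12 144.0 | -27 81 146.4 | -24 82 147.9 | -21 67 148.9 | -18 4 149.8 | -15 3 123.5 | -12 4 129.4 | -9 43 136.6 | -6 127 140.7 | -3 195 141.7 | 0 336 141.5 | 3 239 139.5 | 6 61 137.0 | 9 72 142.9 | 12 99 149.5 | 15 250 151.1 | 18 242 149.6 | 21 265 148.2 | 24 335 146.5 | 27 218 145.3 | 30 248 132.1 | 33 127 131.4 | 
bar 1173 [-0.0076 -0.0119  0.125 ] [0.0049 0.012  0.1416] [ 0.0011 -0.      0.1388]
scene
-15 1 121.3 | -6 3 143.1 | -3 10 141.2 | 0 26 141.3 | 3 30 141.0 | 6 17 133.9 | 9 18 137.8 | 12 37 148.5 | 15 39 148.2 | 18 34 149.6 | 21 37 146.8 | 24 37 147.0 | 27 17 146.5 | 30 32 130.5 | 33 6 120.8 | 
bar 57 [-0.0048 -0.0119  0.1265] [0.0055 0.0116 0.1417] [ 0.0021 -0.0016  0.1377]
```

View pics/j_wrist.png

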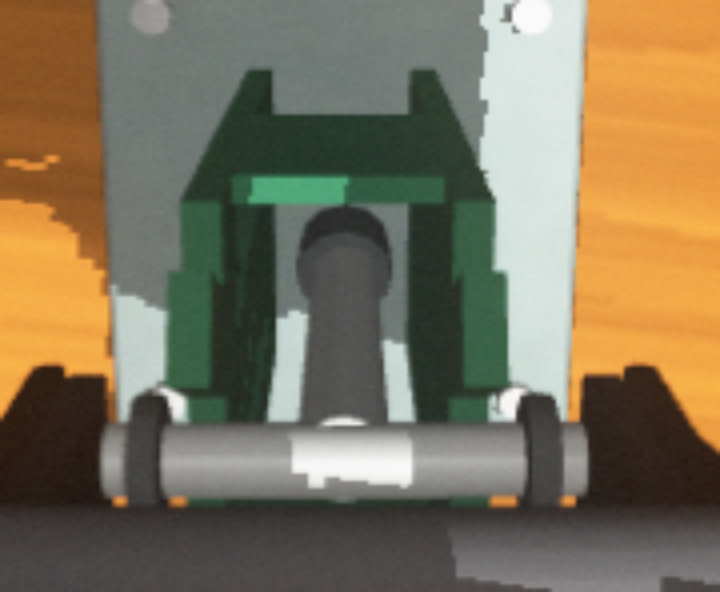

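View pics/j_scene.png

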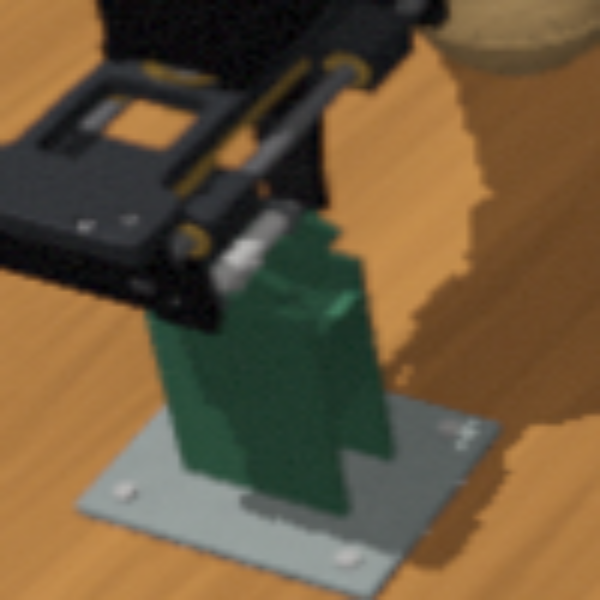

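The bar lies in both notches: its top is at 141.6 mm, against cheek tops read at about 150 mm. It is roughly 0.5–1 mm from seat height, and the load is about 11 N. I'll relieve the load while keeping contact, then release slowly.

Call:
apply_moves(increments=[[0.001, 0, 0.001, 0, 0, 0, -1], [0.001, 0, 0.002, 0, 0, 0, -1], [0.001, 0, 0.002, 0, 0, 0, -1]])

```text
time_s: 14.35
position: [0.4878, -0.2596, 0.1322]
ee_rot: [-179.9, -0.1, 7.2]
force: [-3.4, 2.2, 7.5]
finger_gap: 0.675
```

Call:
apply_moves(increments=[[0, 0, 0, 0, 0, 0, -1], [0, 0, 0, 0, 0, 0, -1], [0, 0, 0, 0, 0, 0, -1], [0, 0, 0, 0, 0, 0, -1]], newtons=4)

```text
time_s: 14.75
position: [0.4879, -0.2596, 0.1322]
ee_rot: [-179.9, -0.2, 7.2]
force: [-1.2, 0.0, 1.6]
finger_gap: 0.687
```

```bash
python3 tilt.py
```

```text
-10 332 [ 3.4 -0.2]
0 148 [ 4.1 -0.7]
10 474 [30.2 -0.2]
20 270 [32.7 -0.2]
30 213 [32.7 -0.1]
40 88 [ 3.  -0.7]
50 79 [ 2.9 -0.8]
60 70 [ 2.6 -0.1]
70 61 [ 2.3 -0.8]
80 211 [ 1.6 -0.8]
90 65 [ 4.6 -0.1]
100 64 [ 4.2 -0.5]
120 451 [-21.7   8.4]
bar near [ 2.  -0.2 -6.5] -18.94568204230245
```

Still plumb and in contact with both. Release.

Call:
apply_moves(increments=[[0, 0, 0, 0, 0, 0, 0.5], [0, 0, 0, 0, 0, 0, 0.6], [0, 0, 0, 0, 0, 0, 0.7], [0, 0, 0, 0, 0, 0, 0.8], [0, 0, 0, 0, 0, 0, 0.9], [0, 0, 0, 0, 0, 0, 0.9], [0, 0, 0, 0, 0, 0, 0.9]])

```text
time_s: 15.5
position: [0.488, -0.2596, 0.1322]
ee_rot: [-179.9, -0.2, 7.2]
force: [0.4, -0.1, 0.7]
finger_gap: 0.943
```

```bash
python3 - <<'E'
from h import *
im,d=grab_frame("wrist"); cv2.imwrite("pics/k_wrist.png",im)
E
```

```text
(no output)
```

View pics/k_wrist.png

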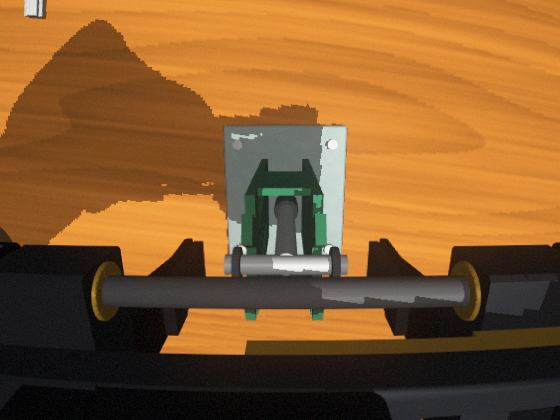

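The fingers are clear on both sides (bar ends at columns 225 and 347, fingers at 205 and 370). Move straight up.

Call:
apply_moves(increments=[[0, 0, -0.05, 0, 0, 0, 0.9], [0, 0, -0.15, 0, 0, 0, 0.9], [0, 0, -0.3, 0, 0, 0, 0.9], [0, 0, -0.5, 0, 0, 0, 0.9], [0, 0, -0.65, 0, 0, 0, 0.9], [0, 0, -0.7, 0, 0, 0, 0.9], [0, 0, -0.7, 0, 0, 0, 0.9]])

```text
time_s: 16.25
position: [0.4881, -0.2603, 0.2737]
ee_rot: [-180.0, -0.3, 7.2]
force: [-0.5, 0.5, -0.0]
finger_gap: 0.948
```

Call:
apply_moves(increments=[[0, -0.2, 0, 0, 0, 0, 0.9], [0, -0.4, 0, 0, 0, 0, 0.9], [0, -0.6, 0, 0, 0, 0, 0.9], [0, -0.8, 0, 0, 0, 0, 0.9], [0, -0.9, 0, 0, 0, 0, 0.9], [0, -0.9, 0, 0, 0, 0, 0.9], [0, -0.9, 0, 0, 0, 0, 0.9]])

```text
time_s: 16.95
position: [0.4652, -0.0818, 0.2729]
ee_rot: [-180.0, -0.2, 7.2]
force: [-0.3, -0.7, -0.0]
finger_gap: 0.949
```

```bash
python3 - <<'E'
from h import *
im,d=grab_frame("top"); cv2.imwrite("pics/l_top.png",im); cv2.imwrite("pics/l_topc.png",cv2.resize(im[210:285,350:430],None,fx=7,fy=7,interpolation=cv2.INTER_CUBIC))
for nm in("bowl","blank","gouge"):
    for r in cut_out("top",nm)[:1]:
        P=cloud("top",d,r['region']);print(nm,r['position'],np.median(P,0).round(3))
im2,d2=grab_frame("scene"); cv2.imwrite("pics/l_scene.png",cv2.resize(im2[220:350,130:260],None,fx=4.5,fy=4.5))
for n,dd in(("top",d),("scene",d2)):
    P=cloud(n,dd,np.ones_like(dd,bool))
    h=R.from_euler('z',-7.1,degrees=True).apply(P-[.4875,-.2588,0])
    b=h[(abs(h[:,1])<.013)&(abs(h[:,0])<.012)&(h[:,2]>.125)&(h[:,2]<.16)]
    print("bar",len(b), b.min(0).round(4),b.max(0).round(4),np.median(b,0).round(4))
    b=h[(abs(h[:,1])<.034)&(abs(h[:,1])>.019)&(abs(h[:,0])<.012)&(h[:,2]>.12)&(h[:,2]<.16)]
    for s in(-1,1):
        q=b[b[:,1]*s>0]; print(" end",len(q),np.median(q,0).round(4) if len(q) else '')
E
```

```text
bowl [274.0, 285.2] [0.392 0.027 0.021]
blank [279.5, 183.1] [0.651 0.016 0.049]
gouge [301.3, 118.8] [ 0.818 -0.042  0.02 ]Traceback (most recent call last):
  File "<stdin>", line 11, in <module>
    return umr_minimum(a, axis, None, out, keepdims, initial, where)
ValueError: zero-size array to reduction operation minimum which has no identity
```

View pics/l_topc.png

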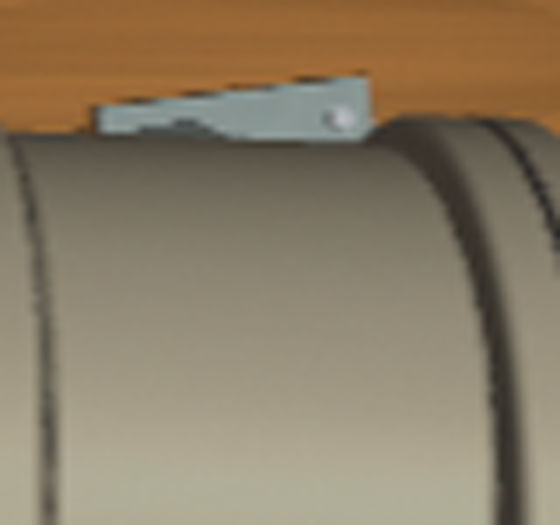

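View pics/l_scene.png

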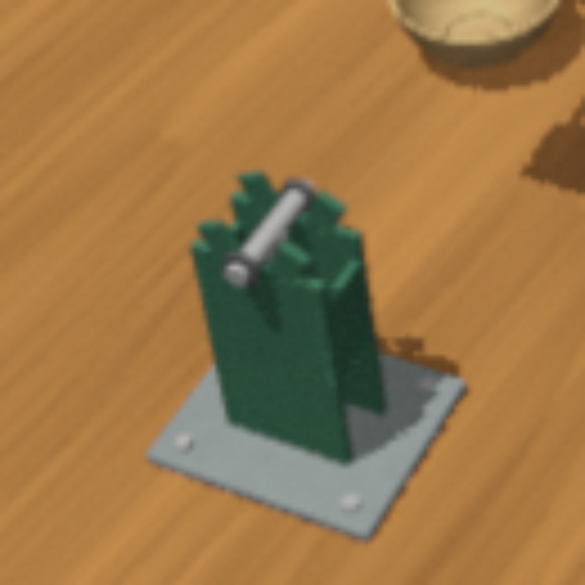

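The scene picture shows the crossbar lying in both notches and the fingers gone. In the top view the arm hides the holder and part of the bowl. One more check, from the scene camera.

```bash
python3 - <<'E'
from h import *
old=cv2.imread("pics/a_scene.png")
im2,d2=grab_frame("scene")
P=cloud("scene",d2,np.ones_like(d2,bool))
h=R.from_euler('z',-7.1,degrees=True).apply(P-[.4877,-.2588,0])
b=h[(abs(h[:,1])<.013)&(abs(h[:,0])<.012)&(h[:,2]>.13)&(h[:,2]<.16)]
print("bar",len(b),b.min(0).round(4),b.max(0).round(4))
b=h[(abs(h[:,1])<.034)&(abs(h[:,1])>.0265)&(abs(h[:,0])<.02)&(h[:,2]>.12)&(h[:,2]<.16)]
for s in(-1,1):
    q=b[b[:,1]*s>0]; print(" end",len(q),np.median(q,0).round(4) if len(q) else '')
E2={"bowl":(200,240,215,262),"blank":(238,275,305,345),"gouge":(265,325,292,432)}
for k,(a,b_,c,e) in E2.items(): print(k,"mean abs diff",np.abs(old[a:b_,c:e].astype(int)-im2[a:b_,c:e]).mean().round(2))
cv2.imwrite("pics/m_scene.png",im2)
E
```

```text
bar 62 [-0.0117 -0.013   0.1311] [0.0119 0.0129 0.1419]
 end 37 [ 0.0006 -0.0282  0.1368]
 end 3 [-0.      0.0288  0.1369]
bowl mean abs diff 12.79
blank mean abs diff 5.85
gouge mean abs diff 5.45
```

View pics/m_scene.png

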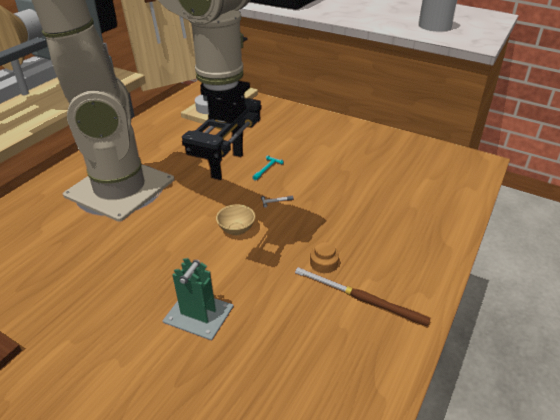

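Bowl (237,221), blank (324,258) and gouge stand where they were; the picture differences are the arm's shadow. Both bar ends read level at 137 mm on their visible upper side. Handing in.

```bash
python3 -c "
from rig import *
s=state();print(s['force'],abs(s['joint_vel']).max());print(hand_in())"
```

```text
[ 0.47448164  0.09224157 -0.19199885] 0.28572307298237537
the job is handed in; nothing more can be done
None
```

The chuck key is hanging in the green holder, released, and the job is handed in at about 17 s; `hand_in` gave no verdict. I gripped the larger silver key by its crossbar ends at 40 N and lifted it. Easing to 3 N let the shank swing to about 1° from plumb. I tightened again and carried it over. I then lowered it until the bar rested in both notches, eased the grip, opened the fingers and moved away.

- **Final checks:** The scene camera shows the bar across both notches, centred to within about 1 mm, with both ends level. The bar's axis is about 136 mm up by my estimate, against 135 mm nominal. After the fingers opened and moved away, the force reading was near zero. The bowl, blank and gouge look unmoved in the scene picture.
- **Contact load:** I estimate the load on the holder peaked at about 14 N when the bar first touched; that is taken from the readings at the end of each move. The sideways force suggested the bar was about 1 mm off, so I lifted it slightly, shifted it 1 mm and lowered it again.
- **Checks that disagreed or were limited:**
  - The last top view had the arm hiding the holder and part of the bowl. The bowl's detected position there shifted by about 14 mm, which I put down to the arm covering it.
  - I last measured the shank's tilt before opening the fingers, not after.

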